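Load a sample tile under the spring clip of an inspection jig

ROBOT

A 7-joint arm with a two-finger parallel gripper is mounted at the origin on the work surface. World frame = base frame: x ahead of the robot, y to its left, z up, the work surface at z = 0. Lengths are in m, angles in degrees, forces in N, time in s.
With the tool pointing down it reaches from about 0.425 to 0.875 m from the base axis. Payload 4.7 kg.
Tool frame: the origin (TCP) lies at the centre of the arm's flange, where the gripper is bolted on; the fingertips stand 182 mm ahead of it and the grasp point (between the pads) lies 164 mm ahead of it; z points along the fingers, y is the line along which they close (so a half turn about z gives the same grasp; the last joint's range is limited). The gripper opens to 87 mm and grips with 3 to 60 N. Pads are 19 mm wide; open, the fingers measure 117 mm over their backs; the gripper's body (75 mm by 190 mm) begins 51 mm behind the grasp point.
Start: joints at [-74.593, 18.392, -4.016, 83.108, 1.295, 78.541, -3.26], TCP at [0.164, 0.629, 0.405] pointing down, gripper open.
Joint ranges: [-163.93, 163.93], [-17.29, 119.83], [-79.2, 71.16], [3.27, 140.29], [-89.18, 269.18], [5.43, 117.66], [-154.24, 154.24]. Speed limits (degrees/s): [147.25, 147.25, 180, 180, 180, 180, 180].

INTERFACE

Orientations are given as [roll, pitch, yaw] about the fixed x, y, z axes, in that order (R = Rz(yaw) Ry(pitch) Rx(roll)).
In Python, from cell import env gives the robot as it stands. The module is installed in compiled form; this text tells all that it offers.
- The arm moves only by the tool step_arm, never from a script. Its argument "steps" is one flat list of numbers, 5 for each row, row after row: the opening, from 0 (shut) to 1 (fully open), then the shift along the tool's x, y, z in mm, then the turn about the tool's z in degrees. In form: [grip, dx, dy, dz, roll, grip, dx, dy, dz, roll, ...]. A call has 1 to 12 rows; each row shifts and turns the commanded pose from where the row before left it, along the tool's axes as they then stand; what a row does not reach is not made up. A row lasts 1/8 s, in which the tool goes at most 62.5 mm and 10.7 degrees, less where a joint would pass 70% of its speed; a pose out of reach is approached as far as the arm can. A call with a gripper value outside its range is refused whole. The fingers move at their own pace and stop on an object; "grip_force" is the grip in N (left out, the last holds). Time passes only in rows, so rows that do not move let the fingers close. It gives the time, the measured TCP pose, the force, the opening and the grip force at its end, in the units of the state.
- env.get_obs(): the state, without advancing time (a new reading comes with each control period).
- env.read_camera(name): name is "scene" or "top"; returns a dict with "image" (480x640x3 uint8, red, green, blue), "camera_matrix" (3x3 intrinsics, pixels), "R" (3x3) and "t" (3): a world point X has camera coordinates R X + t. Camera axes: x right, y down, z forward; pixel columns grow to the right and rows downward; lengths in m; the calibration is good to about 2 mm. A picture is of the moment at which its call begins. There is no depth.
- env.sign_off(): hands the job in; it is judged then, once.
The state is a dict: "time_s": time; "qpos": joint angles; "joint_velocities": joint speeds; "effort": joint torques, N m; "tool_pos": TCP position; "tool_rot": TCP orientation; "force": force on the tool from outside, world axes, zero at the start; "wrist_torque": the same for the moment, N m; "grip_width": finger opening in m; "grasp_force": force on a finger pad.
Only numpy, scipy, OpenCV 4.12 (cv2) and the standard library are available. Lean on these libraries where they do the work, as an engineer would, in place of code of your own. Each camera call takes 0.05 s, during which the arm holds its last target. There are 200 camera calls.

TASK

With one fingertip press down the long thumb bar of the jig's spring clip so that its jaw lifts, and while holding it down use the other fingertip to push the tile that lies in the channel beneath the jaw, fully home against the end stop. Then let the clip close onto the tile and draw clear. Slide the tile only, never lift it, and leave the jar, the brush and the spare tile on the bench undisturbed.

Things in the scene. Friction and masses are not known exactly. Their poses are not given: they have to be found in the camera images.
- fixture: Jig fixed to the bench: plywood base 200 x 140 x 12 mm with an aluminium channel on it. Origin at bench height under the channel's middle line; x along the channel to the end stop (push direction), y to the thumb bar's side, z up. Channel floor 26 mm above the bench, x = -100 to +70 mm, y = -22.5 to +22.5 mm, between rails 5 mm thick and 6 mm higher than the floor.
- stop (a point): Foot of the end stop's face, at floor level on the channel's middle line: jig x = +70 mm. The stop is 12 mm thick, 8 mm higher than the floor. With the tile fully home its front end touches this face, its centre is at jig x = +35 mm and its rear end at x = 0. Axes as the jig's.
- clip_jaw (a point): Underside centre of the clip's jaw tooth (10 x 12 mm), over the channel at jig x = 44 to 54, y = -10 to +2 mm. At rest it is 6 mm above the floor, so the tile (10 mm) is blocked until the jaw is lifted. Its arm crosses the +y half of the channel; top 49 mm above the bench at rest, about 60 mm raised. Hinge line: along x at jig y = +32 mm, 34 mm above the bench; blocks on it reach 40 mm.
- clip_bar (a point): Middle of the top of the clip's thumb bar: dark steel strip along the channel, jig x = -95 to +13 mm, y = 55 to 85 mm, 70 mm beside the channel's middle. At rest this point is 40 mm above the bench and the bar slopes up outwards; at 0.26 rad it is level, 30 mm above the bench (4 mm over the channel floor: both fingertips can be level). A fingertip can slide along it while pressing.
- clip (a joint): Spring clip angle, rad: 0 at rest (jaw down), grows as the thumb bar is pressed, limit 0.34 (bar's middle about 27 mm above the bench). From about 0.17 on the jaw clears the tile; 0.26 is a good amount. Springs back when let go; about 0.13 with the jaw resting on the tile. The bar's middle takes about 3 N at first, 4.5 N at 0.26 rad.
- tile: The sample tile to load: flat, 70 x 40 x 10 mm (x, y, z), about 0.07 kg, shell-like stone face on a dark wood back. It lies in the channel short of the jaw, its long side along the channel, 30 to 60 mm from the end stop. Origin at the centre of its underside, z up, x about along the jig's x.
- spare: Spare tile of the same make and size as the one to load, lying on the bench beside the jig. Leave alone. Origin at the centre of its underside.
- jar: Small closed glass jar with a white cap, 48 mm diameter, 60 mm high, standing on the bench on the -y side of the jig. Leave alone. Origin at the centre of its underside.
- brush: Hand brush lying on the bench on the +y side of the jig, lengthwise along its own x. Leave alone.
There are look-alikes about, which are no part of the job. What is shaped like the tile but purple is not meant. Several things look just like the fixture: the one meant starts farthest to the robot's left.

How it is judged:
By the outcome, as a careful person would: the job done as asked, in the order asked, and still so for the second after the job is handed in, with the robot touching nothing.
It also fails if it takes over 35 s, if anything falls off the work surface, if the arm or the gripper's body presses on something with over 40 N, if the wrist force passes 120 N, or if a joint passes its speed limit or range.

## Working session

There is one attempt and no reset: what is moved stays moved. The work goes in short steps, Python scripts to look and compute and a tool call to move; the robot and the scene stay as the last step left them, time stands still between calls to the robot, and variables do not carry over. Pictures are saved under pics/ and viewed, at most 10 in all, crops included, and the job is handed in when it is done.

Besides the shell and the picture viewer there is one more tool, called after "Request:" as name(argument=value, ...), one argument or row to a line, values as JSON. step_arm: Moves the arm, as the interface text tells. Its arguments: {"type":"object","properties":{"steps":{"type":"array","items":{"type":"number"}},"grip_force":{"type":"number"}},"required":["steps"]}

```bash
mkdir -p pics; python3 - <<'E'
from cell import env
import cv2,pickle
o=env.get_obs();print({k:o[k] for k in('time_s','tool_pos','tool_rot','force','grip_width')})
d={}
for n in('scene','top'):
    c=env.read_camera(n);d[n]=c;cv2.imwrite(f'pics/{n}0.png',c['image'][:,:,::-1]);print(n,c['camera_matrix'],c['R'],c['t'])
pickle.dump(d,open('cam0.pkl','wb'))
E
```

```text
{'time_s': 0.0, 'tool_pos': array([0.16383881, 0.62879948, 0.40366488]), 'tool_rot': array([-1.79890754e+02,  7.38526676e-03,  1.65401574e+02]), 'force': array([0.01356034, 0.25220238, 0.38924615]), 'grip_width': 0.08726058416320158}
scene [[604.04944873   0.         319.15613102]
 [  0.         604.04944873 239.02459885]
 [  0.           0.           1.        ]] [[ 0.14669405  0.98907572 -0.01449371]
 [ 0.59774522 -0.10030957 -0.79538584]
 [-0.78815069  0.10801482 -0.60593011]] [-0.11166649 -0.30887097  1.55977151]
top [[569.4510188    0.         325.8629099 ]
 [  0.         569.4510188  249.96681997]
 [  0.           0.           1.        ]] [[ 0.00406474 -0.99937167  0.03520987]
 [-0.99448729 -0.00772915 -0.10457195]
 [ 0.10477839 -0.03459071 -0.99389384]] [0.01919404 0.55996554 0.96913665]
```

View pics/top0.png

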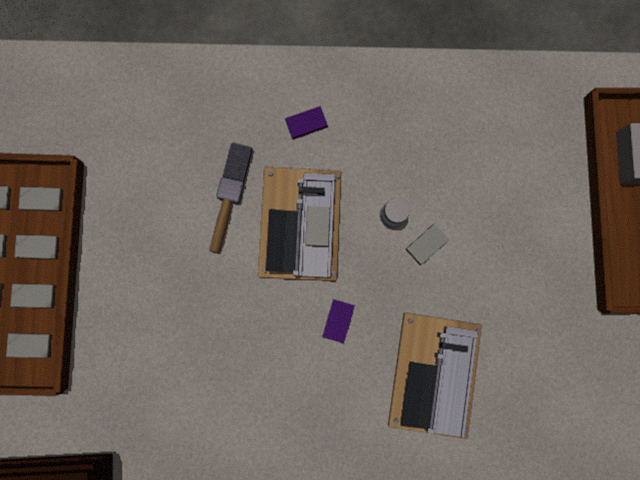

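View pics/scene0.png

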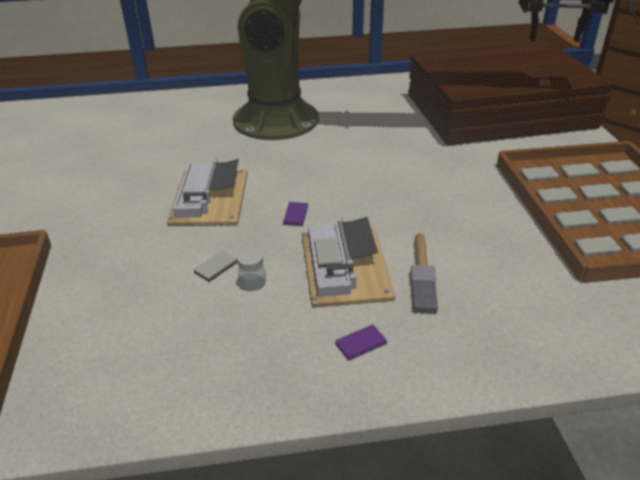

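Two jigs are visible. Jig A is at top (300,222) and scene (345,260), and holds a tile. Jig B is at top (435,375) and scene (208,195), and is empty. The robot's left is +y, which is left in the top view, so A is the farthest left and the one meant. The tile in it is at about (317,226). Next I'll measure it and confirm with one crop.

```bash
cat > h.py <<'E'
import numpy as np,cv2
def ray(c,uv,z):
    uv=np.atleast_2d(uv).astype(float);K,R,t=c['camera_matrix'],c['R'],np.array(c['t'])
    d=(R.T@np.linalg.inv(K)@np.c_[uv,np.ones(len(uv))].T).T;C=-R.T@t
    return C+d*((z-C[2])/d[:,2])[:,None]
def proj(c,X):
    p=(c['R']@np.atleast_2d(X).T).T+c['t'];p=(c['camera_matrix']@p.T).T;return p[:,:2]/p[:,2:]
E
python3 - <<'E'
import pickle,cv2,numpy as np
from h import *
c=pickle.load(open('cam0.pkl','rb'))['top'];im=c['image']
hsv=cv2.cvtColor(im,cv2.COLOR_RGB2HSV)
roi=np.zeros(im.shape[:2],np.uint8);roi[150:295,255:350]=255
m=cv2.inRange(hsv,(8,90,80),(28,255,255))&roi
pts=cv2.findNonZero(m);r=cv2.minAreaRect(pts);b=cv2.boxPoints(r);print('wood px',b)
W=ray(c,b,.012);print('wood world',W.round(4))
cen=W.mean(0);e=sorted([(np.linalg.norm(W[(i+1)%4]-W[i]),W[(i+1)%4]-W[i]) for i in range(4)],key=lambda a:-a[0])
print([x[0] for x in e]);x=e[0][1];x=x*np.sign(x[0]);print('cen',cen,'yaw',np.degrees(np.arctan2(x[1],x[0])))
print('tile hsv',hsv[226,317],'channel',hsv[262,316],'rail',hsv[185,318])
cv2.imwrite('pics/crop0.png',cv2.resize(im[155:290,245:350],None,fx=4.4,fy=4.4,interpolation=cv2.INTER_CUBIC)[:,:,::-1])
E
```

```text
wood px [[257.8597  276.94568]
 [263.1063  166.76697]
 [341.1674  170.48419]
 [335.9208  280.6629 ]]
wood world [[ 0.5128  0.1419  0.012 ]
 [ 0.7116  0.1358  0.012 ]
 [ 0.7066 -0.0052  0.012 ]
 [ 0.507   0.0038  0.012 ]]
[np.float64(0.19979547858717916), np.float64(0.19896291394888616), np.float64(0.1411090810325641), np.float64(0.13821152855561109)]
cen [0.60951403 0.0690788  0.012     ] yaw -2.6025779464707663
tile hsv [ 34  15 123] channel [133  13 141] rail [135  17 148]
```

View pics/crop0.png

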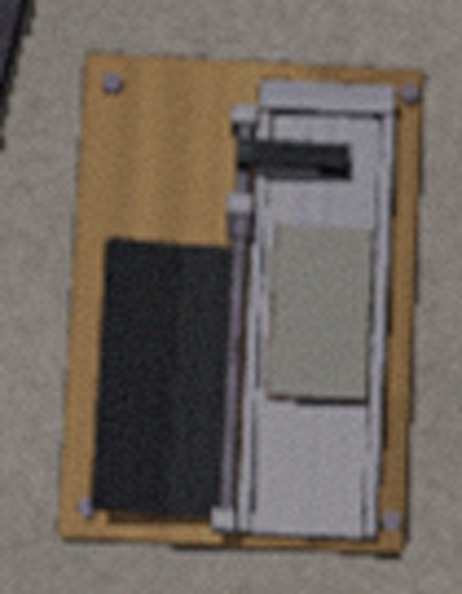

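The crop confirms jig A: dark thumb bar on the left, jaw at crop (295,158), pale stone tile at crop (320,310) short of the jaw. It isn't one of the purple look-alikes. Next I'll locate the channel and tile precisely.

```bash
python3 - <<'E'
import pickle,cv2,numpy as np
from h import *
D=pickle.load(open('cam0.pkl','rb'));c=D['top'];im=c['image']
u=lambda p:np.array(p)/4.4+[245-.4,155-.4]
st=ray(c,u([(261,80),(395,87)]),.034);print('stop far corners',st.round(4))
fl=ray(c,u([(250,530),(376,537)]),.030);print('chan near corners',fl.round(4))
hsv=cv2.cvtColor(im,cv2.COLOR_RGB2HSV);roi=np.zeros(im.shape[:2],np.uint8);roi[195:255,300:336]=255
m=cv2.inRange(hsv,(20,8,90),(60,60,255))&roi
m=cv2.morphologyEx(m,cv2.MORPH_OPEN,np.ones((3,3)))
b=cv2.boxPoints(cv2.minAreaRect(cv2.findNonZero(m)));T=ray(c,b,.036);print('tile',b,T.round(4),T.mean(0))
yaw=np.radians(-2.6);ex=np.array([np.cos(yaw),np.sin(yaw)]);ey=np.array([-ex[1],ex[0]])
s=st.mean(0)[:2];f=fl.mean(0)[:2];a=s-f;print('axis yaw',np.degrees(np.arctan2(a[1],a[0])),'len',np.linalg.norm(a))
O1=s-.082*ex;O2=f+.1*ex;print('origin est',O1,O2)
O=(O1+O2)/2
for n,q in(('tile',T),('bar',ray(c,u([(107,238),(230,247),(95,512),(215,517)]),.040))):
    print(n,np.c_[(q[:,:2]-O)@ex,(q[:,:2]-O)@ey].round(4))
O=np.array(O)
# scene check: reproject model points
s=D['scene']
P=[(x,y,z) for x,y,z in[(82,-27.5,34),(82,27.5,34),(-100,-27.5,32),(-100,27.5,32)]]
X=np.array([[*(O+(p[0]*ex+p[1]*ey)/1e3),p[2]/1e3] for p in P])
q=proj(s,X);print('scene px',q.round(1))
v=cv2.resize(s['image'][205:310,290:400],None,fx=5,fy=5,interpolation=cv2.INTER_CUBIC)
for p in q: cv2.circle(v,tuple(np.int32((p-[290,205]+.4)*5)),3,(255,0,0),-1)
cv2.imwrite('pics/scrop.png',v[:,:,::-1])
E
```

```text
stop far corners [[0.6961 0.062  0.034 ]
 [0.694  0.0082 0.034 ]]
chan near corners [[0.5155 0.0649 0.03  ]
 [0.513  0.015  0.03  ]]
tile [[306.83072 236.34077]
 [315.21823 212.37642]
 [333.16922 218.65926]
 [324.7817  242.62361]] [[0.5827 0.056  0.036 ]
 [0.6252 0.0417 0.036 ]
 [0.6143 0.0102 0.036 ]
 [0.572  0.0247 0.036 ]] [0.59854978 0.03314104 0.036     ]
axis yaw -1.5494589546643405 len 0.18084231818872235
origin est [0.61313283 0.03881476] [0.61416928 0.03544865]
tile [[-0.0317  0.0175]
 [ 0.0113  0.0051]
 [ 0.0019 -0.0269]
 [-0.0411 -0.0143]]
bar [[ 0.0126  0.0859]
 [ 0.0117  0.0372]
 [-0.096   0.0841]
 [-0.0955  0.0372]]
scene px [[316.5 286.8]
 [349.6 284.2]
 [307.  223.4]
 [336.  221.3]]
```

View pics/scrop.png

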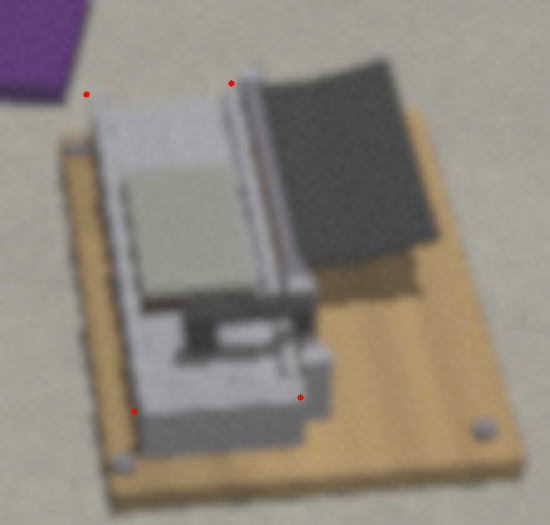

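The scene view agrees with the top-view jig pose to within about 3 mm. In it, the jaw sits ahead of the tile and the bar is on the +y side. I'll move over the jig, turning to its yaw and narrowing the fingers.

Request:
step_arm(
  steps=[0.63,0,0,0,-6.3,0.63,0,0,0,-6.2,0.63,-35,-47,0,0,0.63,-35,-47,0,0,0.63,-35,-47,0,0,0.63,-35,-47,0,0,0.63,-35,-47,0,0,0.63,-35,-47,0,0,0.63,-35,-47,0,0,0.63,-35,-47,0,0,0.63,-35,-47,0,0,0.63,-35,-47,0,0],
)

```text
time_s: 1.6
tool_pos: [0.497, 0.1448, 0.4046]
tool_rot: [180.0, -0.0, 177.9]
force: [0.9, 1.0, -0.1]
grip_width: 0.0547
grasp_force: 0.0
```

Request:
step_arm(
  steps=[0.63,-28,-34,0,0,0.63,-27,-34,0,0,0.63,0,0,50,0,0.63,0,0,50,0,0.63,0,0,40,0,0.63,0,0,0,0,0.63,0,0,0,0],
)

```text
time_s: 2.48
tool_pos: [0.5496, 0.0766, 0.2662]
tool_rot: [180.0, 0.1, 177.9]
force: [0.3, 1.1, -1.0]
grip_width: 0.0545
grasp_force: 0.0
```

```bash
python3 - <<'E'
from cell import env
import cv2,pickle,numpy as np
from h import *
o=env.get_obs();print(o['tool_pos'],o['tool_rot'],o['force'],o['grip_width'])
d={n:env.read_camera(n) for n in('scene','top')};pickle.dump(d,open('cam1.pkl','wb'))
a=cv2.resize(d['scene']['image'][190:310,290:400],None,fx=4.5,fy=4.5,interpolation=cv2.INTER_CUBIC)
b=cv2.resize(d['top']['image'][160:300,245:345],None,fx=3.857,fy=3.857,interpolation=cv2.INTER_CUBIC)[:540]
cv2.imwrite('pics/p1.png',cv2.resize(np.hstack([a[:540,:410],b[:540,:385]]),None,fx=1,fy=1)[:,:,::-1])
E
```

```text
[0.54958343 0.07661043 0.2662138 ] [1.79974195e+02 1.07881401e-01 1.77900728e+02] [ 0.30867901  1.12449801 -1.00569995] 0.05445605870502934
```

View pics/p1.png

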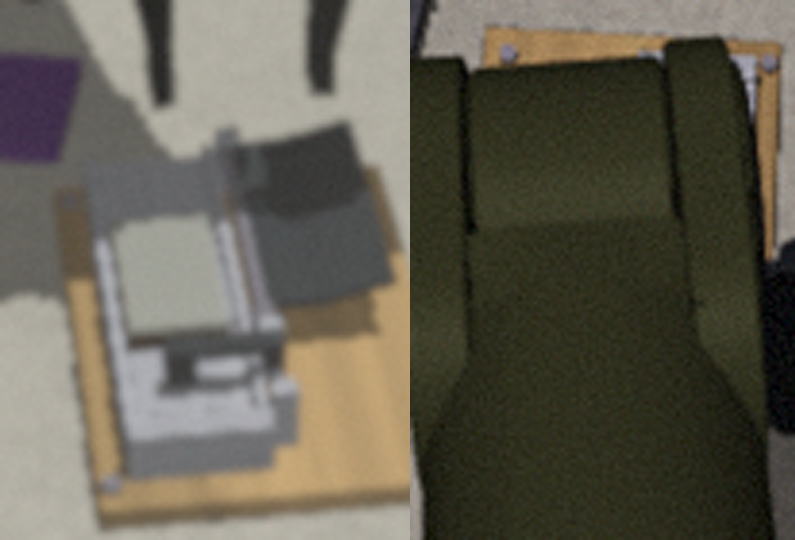

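```bash
python3 - <<'E'
import pickle,numpy as np
from h import *
s=pickle.load(open('cam1.pkl','rb'))['scene']
u=lambda p:np.array(p)/4.5+[290-.4,190-.4]
ty=np.array([.0366,.9993,0]);T=np.array([.5496,.0766,.2662-.182])
print('exp tips',proj(s,[T-.035*ty,T+.035*ty]),'seen',u([(162,104),(321,94)]))
print('seen->world',ray(s,u([(162,104),(321,94)]),T[2]).round(4))
yaw=np.radians(-2.1);ex=np.array([np.cos(yaw),np.sin(yaw)]);ey=np.array([-ex[1],ex[0]]);O=np.array([.6137,.0371])
def J(n,p,z):
    q=ray(s,u(p),z)[:,:2]-O;print(n,np.c_[q@ex,q@ey].round(4))
J('tile top: rearL rearR frontL frontR',[(113,222),(204,214),(130,333),(229,326)],.036)
J('stop far top',[(128,440),(272,428)],.034)
J('bar outer near/far',[(349,124),(392,282)],.045)
J('rail -y rear end',[(90,165)],.032)
E
```

```text
exp tips [[324.02726526 209.8232702 ]
 [362.67192454 206.92279121]] seen [[325.6        212.71111111]
 [360.93333333 210.48888889]]
seen->world [[0.5577 0.043  0.0842]
 [0.5614 0.1062 0.0842]]
tile top: rearL rearR frontL frontR [[-0.0452 -0.0177]
 [-0.0457  0.0193]
 [ 0.0252 -0.0186]
 [ 0.0258  0.0194]]
stop far top [[ 0.0834 -0.0258]
 [ 0.0836  0.0273]]
bar outer near/far [[-0.0876  0.0855]
 [ 0.0183  0.0837]]
rail -y rear end [[-0.0906 -0.0226]]
```

The fingertips, at crop (162,103) and (320,93), hang over the channel behind the tile and over the bar. The measured spacing is about 63 mm, so I'll widen slightly to 70 mm and then go down slowly.

Request:
step_arm(
  steps=[0.7,0,0,15,0,0.7,0,0,15,0,0.7,0,0,8,0,0.7,0,0,4,0,0.7,0,0,4,0,0.7,0,0,3,0,0.7,0,0,0,0,0.7,0,0,0,0],
)

```text
time_s: 3.58
tool_pos: [0.5489, 0.0766, 0.216]
tool_rot: [180.0, 0.0, 177.9]
force: [-2.3, 0.3, 3.5]
grip_width: 0.0613
grasp_force: 1.7
```

Request:
step_arm(
  steps=[0.7,0,0,2,0,0.7,0,0,2,0,0.7,0,0,0,0,0.7,0,0,0,0],
)

```text
time_s: 4.08
tool_pos: [0.5491, 0.0764, 0.2119]
tool_rot: [-180.0, 0.0, 177.9]
force: [-2.2, -0.6, 5.1]
grip_width: 0.0607
grasp_force: 2.4
```

```bash
python3 - <<'E'
from cell import env
import cv2,numpy as np
o=env.get_obs();print(o['tool_pos'],o['force'],o['grip_width'])
s=env.read_camera('scene')
cv2.imwrite('pics/p2.png',cv2.resize(s['image'][195:300,290:400],None,fx=5.5,fy=5.5,interpolation=cv2.INTER_CUBIC)[:,:,::-1])
E
```

```text
[0.54906432 0.07640925 0.21193176] [-2.17377102 -0.61943472  5.07072281] 0.06070764464699051
```

View pics/p2.png

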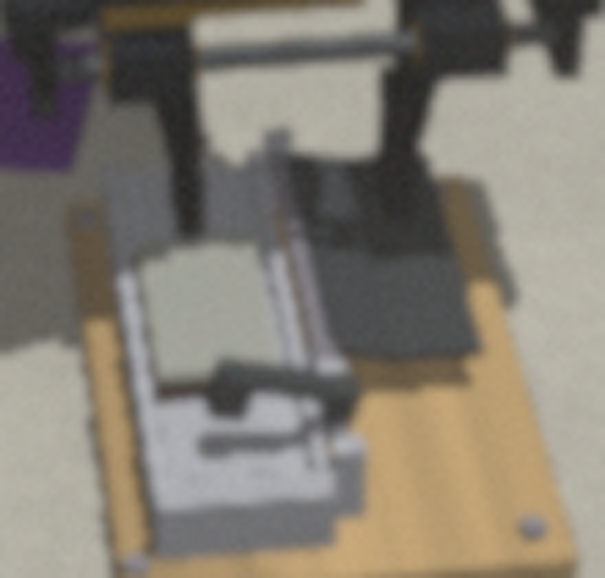

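The jaw is raised, at crop (235,385), and the fingertip stands in the channel behind the tile at (188,235), about 4 mm off the middle. I'll nudge it +y while pushing.

Request:
step_arm(
  steps=[0.7,-2,1,0,0,0.7,-2,1,0,0,0.7,-4,1,0,0,0.7,-4,0,0,0,0.7,-5,0,0,0,0.7,-5,0,0,0,0.7,-5,0,0,0,0.7,-5,0,0,0,0.7,-5,0,0,0,0.7,-5,0,0,0,0.7,0,0,0,0],
)

```text
time_s: 5.5
tool_pos: [0.5917, 0.078, 0.212]
tool_rot: [180.0, 0.1, 177.9]
force: [-0.8, -0.1, 4.1]
grip_width: 0.0607
grasp_force: 2.1
```

```bash
python3 - <<'E'
from cell import env
import cv2,numpy as np
o=env.get_obs();print(o['tool_pos'],o['force'],o['grip_width'])
s=env.read_camera('scene')
cv2.imwrite('pics/p3.png',cv2.resize(s['image'][195:300,290:400],None,fx=5.5,fy=5.5,interpolation=cv2.INTER_CUBIC)[:,:,::-1])
E
```

```text
[0.5917232  0.07795029 0.21202077] [-0.84214236 -0.06746503  4.07183338] 0.0606967845807363
```

View pics/p3.png

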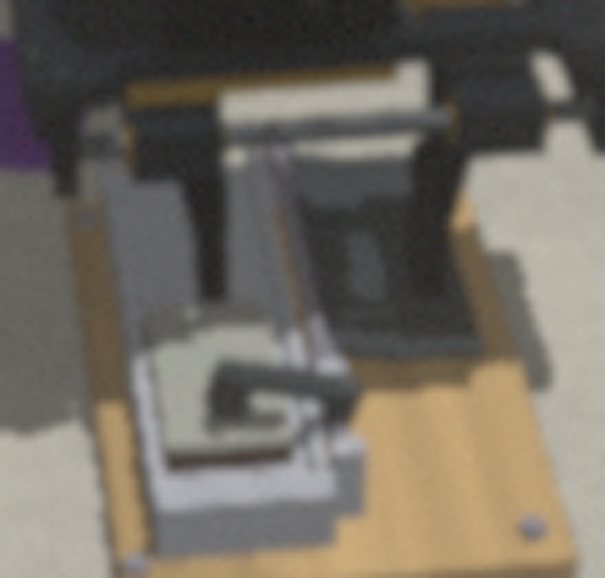

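The tile is passing under the raised jaw. Its front edge is at crop row 465, about 12 mm short of the stop.

Request:
step_arm(
  steps=[0.7,-4,0,0,0,0.7,-3,0,0,0,0.7,-2,0,0,0,0.7,-1,0,0,0,0.7,0,0,0,0],
)

```text
time_s: 6.18
tool_pos: [0.601, 0.0777, 0.2117]
tool_rot: [180.0, 0.0, 177.9]
force: [-3.2, 0.1, 4.8]
grip_width: 0.061
grasp_force: 2.3
```

Request:
step_arm(
  steps=[0.7,-1,0,0,0,0.7,-1,0,0,0,0.7,0,0,0,0],
)

```text
time_s: 6.55
tool_pos: [0.6031, 0.0776, 0.2118]
tool_rot: [180.0, 0.0, 177.9]
force: [-2.2, -0.3, 4.1]
grip_width: 0.061
grasp_force: 2.2
```

Request:
step_arm(
  steps=[0.7,-1,0,0,0,0.7,-1,0,0,0,0.7,0,0,0,0],
)

```text
time_s: 6.92
tool_pos: [0.6046, 0.0775, 0.2117]
tool_rot: [180.0, -0.1, 177.9]
force: [-5.7, 0.4, 7.2]
grip_width: 0.0611
grasp_force: 3.6
```

Request:
step_arm(
  steps=[0.7,-1,0,0,0,0.7,0,0,0,0,0.7,0,0,0,0],
)

```text
time_s: 7.3
tool_pos: [0.605, 0.0775, 0.2116]
tool_rot: [180.0, -0.2, 177.9]
force: [-7.8, 0.1, 7.4]
grip_width: 0.0609
grasp_force: 4.7
```

Request:
step_arm(
  steps=[0.7,-1,0,0,0,0.7,0,0,0,0,0.7,0,0,0,0],
)

```text
time_s: 7.68
tool_pos: [0.6055, 0.0775, 0.2116]
tool_rot: [180.0, -0.3, 177.9]
force: [-9.3, 0.2, 9.8]
grip_width: 0.0608
grasp_force: 5.8
```

```bash
python3 - <<'E'
from cell import env
import cv2,numpy as np
o=env.get_obs();print(o['tool_pos'],o['force'],o['grip_width'])
s=env.read_camera('scene')
cv2.imwrite('pics/p4.png',cv2.resize(s['image'][205:300,290:380],None,fx=6,fy=6,interpolation=cv2.INTER_CUBIC)[:,:,::-1])
E
```

```text
[0.60547799 0.07745696 0.21156759] [-9.32039303  0.21184382  9.81367816] 0.06080907769668414
```

View pics/p4.png

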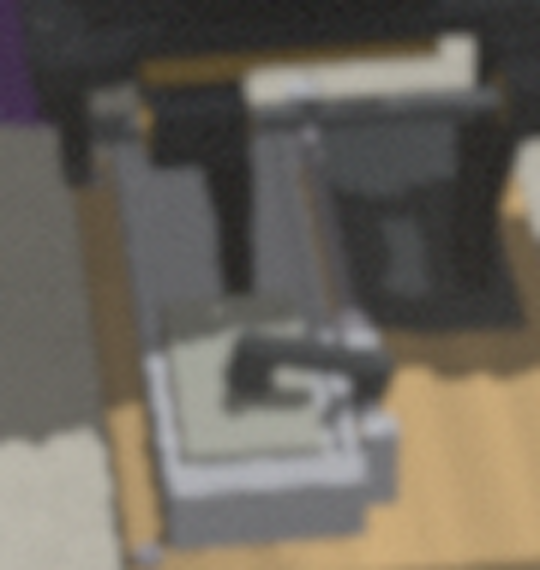

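The tile's front edge (row 460) meets the stop, its dark face is hidden, and the push force builds without travel, so it is home. I'll back off with the bar still held down, then raise to let the clip close.

Request:
step_arm(
  steps=[0.7,2,0,0,0,0.7,3,0,0,0,0.7,4,0,0,0,0.7,4,0,0,0,0.7,0,0,-2,0,0.7,0,0,-2,0,0.7,0,0,-3,0,0.7,0,0,-4,0,0.7,0,0,-8,0,0.7,0,0,-20,0,0.7,0,0,-40,0,0.7,0,0,-40,0],
)

```text
time_s: 9.22
tool_pos: [0.5938, 0.0777, 0.333]
tool_rot: [180.0, 0.0, 177.9]
force: [1.0, -0.3, -0.1]
grip_width: 0.0608
grasp_force: 0.0
```

Request:
step_arm(
  steps=[0.7,0,0,-50,0,0.7,40,40,-30,0,0.7,40,45,0,0,0.7,20,50,0,0,0.7,20,50,0,0,0.7,0,50,0,0,0.7,0,50,0,0,0.7,0,50,0,0,0.7,0,0,0,0,0.7,0,0,0,0],
)

```text
time_s: 10.48
tool_pos: [0.4874, 0.4153, 0.4108]
tool_rot: [-180.0, 0.0, 177.9]
force: [0.4, -0.1, -0.3]
grip_width: 0.0607
grasp_force: 0.0
```

```bash
python3 - <<'E'
from cell import env
import cv2,numpy as np
o=env.get_obs();print(o['time_s'],o['tool_pos'],o['force'])
s=env.read_camera('scene')['image'];t=env.read_camera('top')['image']
a=cv2.resize(s[205:310,290:400],(400,382),interpolation=cv2.INTER_CUBIC)
b=cv2.resize(t[155:290,250:350],(283,382),interpolation=cv2.INTER_CUBIC)
c=cv2.resize(t,(290,218));f=cv2.resize(s,(290,218))
cv2.imwrite('pics/p5.png',np.vstack([np.hstack([a,b]),np.hstack([c,f,np.zeros((218,103,3),np.uint8)])])[:,:,::-1])
E
```

```text
10.475 [0.48744069 0.41534654 0.41076913] [ 0.4125253  -0.0920531  -0.27216919]
```

View pics/p5.png

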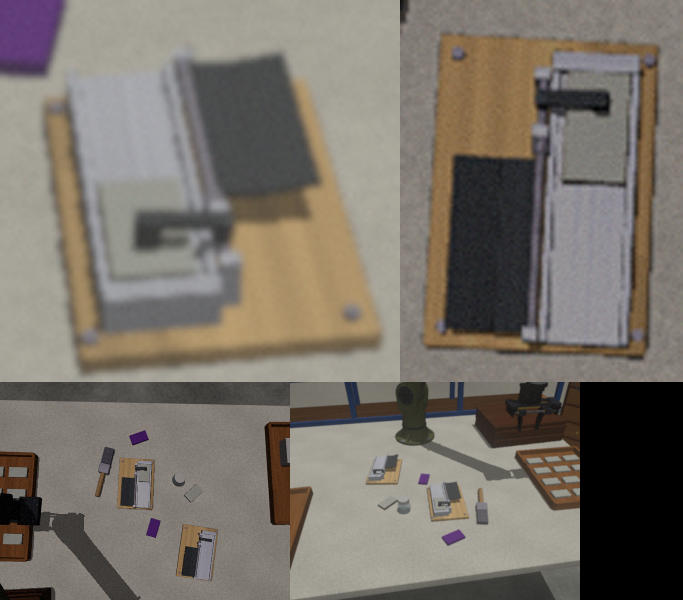

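The tile lies flush against the stop (top crop row 72), the jaw is closed on it at (580,100), and the jar, brush and spare tile are where they were. Handing in.

```bash
python3 -c "
from cell import env
print(env.sign_off())"
```

```text
the job is handed in; nothing more can be done
None
```

The tile was pushed home against the end stop with the jaw held up, the clip closed onto it, the arm drew clear, and I handed the job in at about 10.5 s; the hand-in returned no verdict.

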